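Tip the laundry tablets from the scoop into the tin

TASK

Lift the white laundry scoop with its six laundry tablets and gently tip all six into the wide, low steel tin from just above its rim (not from high up, they chip), without spilling any. Then set the empty scoop upright and let go, sitting centred in the round dish of the ceramic spoon rest. Leave the tin standing where it is and do not disturb the tall peg tin, the bottle or the clip hanger.

Things in the scene. Friction and masses are not known exactly. Their poses are not given: they have to be found in the camera images.
- scoop: White plastic open laundry scoop, 70 g: floor 78 mm long and 4 mm thick, 56 mm wide, 42 mm high, walls 3 mm. Origin: centre of the underside, z up. +x is the pouring front: its end wall is a ramp rising outward at 45 degrees from the floor (x = 39 mm) to the lip (x = 80, z = 42 mm), with side walls. Straight handle at the back: x -39 to -134 mm, 15 mm wide in y, z 24 to 42 mm.
- scoop_grip (a point): Point in the scoop's handle, at (-74, 0, 33) mm in the scoop frame: 35 mm behind the back wall, on the handle's centre line. A good place to pinch across y.
- scoop_lip (a point): Middle of the scoop's pouring lip, at (80, 0, 42) mm in the scoop frame.
- tin: Wide, low, open stainless steel tin, empty, outside diameter 128 mm, 85 mm high, wall 3 mm, floor 4 mm thick. Origin: centre of the underside; z up. About 350 g, loose.
- tin_rim (a point): Centre of the wide tin's mouth, 85 mm above its underside.
- rest: White ceramic spoon rest, fixed: round dish 132 mm across the rim, 12 mm high; flat inner floor 112 mm across, 6 mm above its underside; rim 4 mm thick. A flat tail (36 mm wide, 8 mm thick) reaches to 126 mm from the centre on its +y side. Origin: centre of the dish underside.
- rest_in (a point): Centre of the spoon rest's inner floor.
- pegtin: Bystander: tall narrow steel tin full of wooden clothes pegs, 84 mm diameter, 110 mm high (pegs to about 145 mm). Origin: centre of the underside.
- bottle: Bystander: green glass bottle with a steel twist cap, 66 mm diameter, 190 mm high, standing. Origin: centre of the underside.
- hanger: Bystander: steel spring clip hanger lying flat, bar 268 mm long along its own x, about 20 mm high. Origin: middle of the bar, on the shelf.
- tab0: Pressed laundry tablet 1 of 6, a hard pale round puck 21 mm in diameter and 12 mm thick, about 12 g; starts flat on the scoop's floor. Origin: centre of one flat face; z along its axis.
- tab1: Pressed laundry tablet 2 of 6, a hard pale round puck 21 mm in diameter and 12 mm thick, about 12 g; starts flat on the scoop's floor. Origin: centre of one flat face; z along its axis.
- tab2: Pressed laundry tablet 3 of 6, a hard pale round puck 21 mm in diameter and 12 mm thick, about 12 g; starts flat on the scoop's floor. Origin: centre of one flat face; z along its axis.
- tab3: Pressed laundry tablet 4 of 6, a hard pale round puck 21 mm in diameter and 12 mm thick, about 12 g; starts flat on the scoop's floor. Origin: centre of one flat face; z along its axis.
- tab4: Pressed laundry tablet 5 of 6, a hard pale round puck 21 mm in diameter and 12 mm thick, about 12 g; starts flat on the scoop's floor. Origin: centre of one flat face; z along its axis.
- tab5: Pressed laundry tablet 6 of 6, a hard pale round puck 21 mm in diameter and 12 mm thick, about 12 g; starts flat on the scoop's floor. Origin: centre of one flat face; z along its axis.

How it is judged:
By the outcome, as a careful person would: the job done as asked, in the order asked, and still so for the second after the job is handed in, with the robot touching nothing.
It also fails if it takes over 62 s, if anything falls off the work surface, if the arm or the gripper's body presses on something with over 40 N, if the wrist force passes 120 N, or if a joint passes its speed limit or range.

ROBOT

A 6-joint arm with a two-finger parallel gripper is mounted at the origin on the work surface. World frame = base frame: x ahead of the robot, y to its left, z up, the work surface at z = 0. Lengths are in m, angles in degrees, forces in N, time in s.
With the tool pointing down it reaches from about 0.275 to 0.85 m from the base axis. Payload 19 kg.
Tool frame: the origin (TCP) lies on the centre line of the jaws, within the pads' length; the fingertips stand 11 mm ahead of it and the grasp point (between the pads) lies 8 mm behind it (env.tip_reach is the z of the fingertips in the tool frame, in m); z points along the fingers, y is the line along which they close (so a half turn about z gives the same grasp; the last joint's range is limited). The gripper opens to 85 mm and grips with 20 to 120 N. Pads are 22 mm wide; open, the fingers measure 114 mm over their backs; the gripper's body (76 mm by 85 mm) begins 54 mm behind the grasp point. The pads swing forward as they close: fully open they stand 13 mm farther back than shut.
Start: joints at [-7.678, 8.623, 82.357, -0, 89.026, -7.678], TCP at [0.575, -0, 0.242] pointing down, gripper open.
Joint ranges: [-160.23, 160.23], [-39.13, 120.54], [6.94, 153.29], [-79.49, 259.48], [9.18, 160.14], [-161.06, 161.06]. Speed limits (degrees/s): [108.29, 108.29, 127.2, 172.46, 172.46, 172.46].

INTERFACE

Orientations are given as a 3x3 rotation matrix whose columns are the frame's x, y, z axes.
In Python, from cell import env, eyes gives the robot as it stands.
- The arm moves only by the tool carry_out, never from a script. Its argument "increments" is a list of rows, each a list of 7 numbers: the shift along the tool's x, y, z in mm, then the turn, a rotation vector about the tool's x, y, z in rad, then the finger opening in mm, from 0 to 85.4. A call has 1 to 12 rows; each row shifts and turns the commanded pose from where the row before left it, along the tool's axes as they then stand; what a row does not reach is not made up. A row lasts 1/12 s, in which the tool goes at most 41.7 mm and 7.16 degrees, less where a joint would pass 70% of its speed; a pose out of reach is approached as far as the arm can. A call is refused whole if a number of a shift passes 41.7 or a number of a turn 0.125, either way. A call with a gripper value outside its range is refused whole. The fingers move at their own pace and stop on an object; "grip_force" is the grip in N (left out, the last holds). Time passes only in rows, so rows that do not move let the fingers close. It gives the time, the measured TCP pose, the force, the opening and the grip force at its end, in the units of the state.
- env.sense(): the state, without advancing time (a new reading comes with each control period).
- eyes.read_camera(name): name is "scene" or "side" or "wrist"; returns the picture (480x640x3 uint8, red, green, blue); there is no depth.
- eyes.calibration(name): a dict with "fx", "fy", "cx", "cy" (pixels), "k1" (the pictures are not rectified: a ray, as slopes to the right and down, at radius r is drawn at 1 + k1 r^2 times it, then the intrinsics apply), "R" (3x3) and "t" (3): a world point X has camera coordinates R X + t. Camera axes: x right, y down, z forward; pixel columns grow to the right and rows downward; lengths in m; the calibration is good to about 2 mm. A picture is of the moment at which its call begins: read the wrist's pose just before it. calibration takes no time and is no camera call; for the wrist camera it gives the pose at the moment of the call.
- env.close_job(): hands the job in; it is judged then, once.
The state is a dict: "time_s": time; "joints": joint angles; "qd": joint speeds; "tau": joint torques, N m; "position": TCP position; "tool_rot": TCP orientation; "contact_force": force on the tool from outside, world axes, zero at the start; "moment": the same for the moment, N m; "finger_gap": finger opening in m; "gripper_force": force on a finger pad.
Only numpy, scipy, OpenCV 4.12 (cv2) and the standard library are available. Lean on these libraries where they do the work, as an engineer would, in place of code of your own. Each camera call takes 0.05 s, during which the arm holds its last target. There are 200 camera calls.

## Working session

There is one attempt and no reset: what is moved stays moved. The work goes in short steps, Python scripts to look and compute and a tool call to move; the robot and the scene stay as the last step left them, time stands still between calls to the robot, and variables do not carry over. Pictures are saved under pics/ and viewed, at most 10 in all, crops included, and the job is handed in when it is done.

Besides the shell and the picture viewer there is one more tool, called after "Emit:" as a command line: name --pt "numbers of a row" for each row, then --argument value for the rest. carry_out: Moves the arm, as the interface text tells. Its arguments: {"type":"object","properties":{"increments":{"type":"array","items":{"type":"array","items":{"type":"number"}}},"grip_force":{"type":"number"}},"required":["increments"]}

```bash
ls; mkdir -p pics
cat > h.py <<'E'
import numpy as np, cv2
from cell import env, eyes
def K(c): return np.array([[c["fx"],0,c["cx"]],[0,c["fy"],c["cy"]],[0,0,1.]])
def px(c,P):
    P=np.atleast_2d(P); rv,_=cv2.Rodrigues(np.array(c["R"],float))
    return cv2.projectPoints(P.astype(float),rv,np.array(c["t"],float),K(c),np.array([c["k1"],0,0,0.]))[0][:,0]
def at(c,uv,z):
    n=cv2.undistortPoints(np.array([[uv]],float),K(c),np.array([c["k1"],0,0,0.]))[0,0]
    R=np.array(c["R"]);t=np.array(c["t"]); o=-R.T@t; d=R.T@np.array([n[0],n[1],1]); return o+d*(z-o[2])/d[2]
E
python3 - <<'E'
from h import *
for n in("scene","side"):
    cv2.imwrite(f"pics/{n}0.png",cv2.resize(eyes.read_camera(n)[:,:,::-1],(800,600),interpolation=cv2.INTER_CUBIC))
    c=eyes.calibration(n); print(n,-np.array(c["R"]).T@np.array(c["t"]),c["fx"])
E
```

```text
pics
scene [1.06768057 0.34095173 1.0084215 ] 558.9121033824981
side [0.48660652 0.85179327 0.65070424] 549.2800946200313
```

View pics/scene0.png

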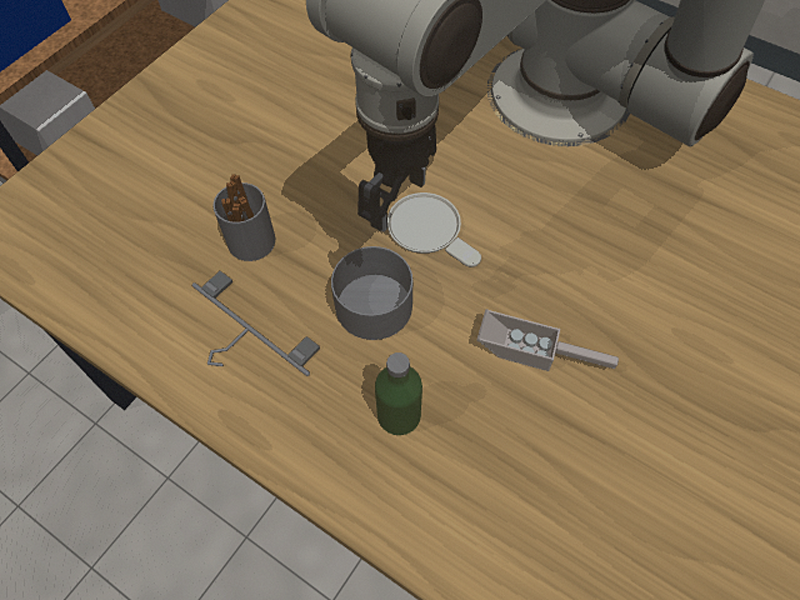

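View pics/side0.png

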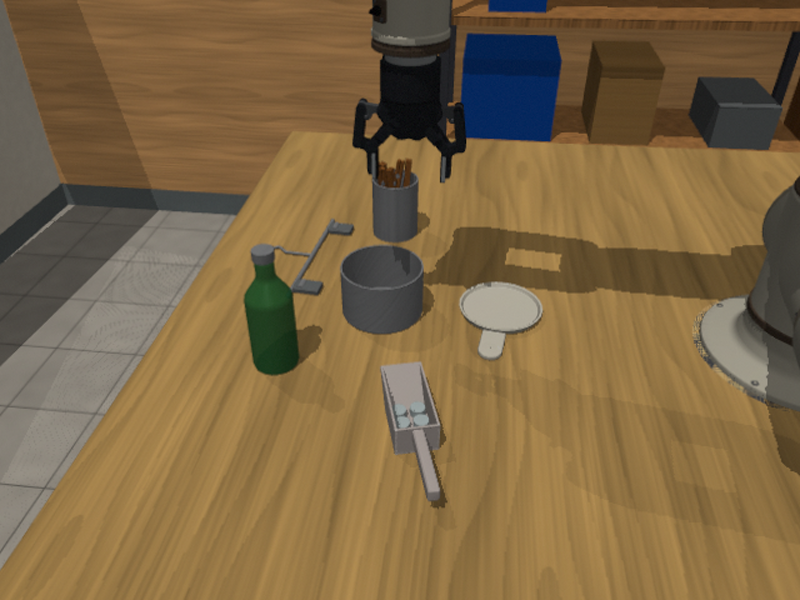

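The scene view shows the tin at about (372,290), the rest dish at (424,223) with its tail towards the scoop, the scoop lip at (485,325) and its handle end at (617,362). The side view confirms the scoop points at the tin. Next I'll enlarge both views.

Run:
```python
import cv2,numpy as np
a=cv2.imread("pics/scene0.png"); b=cv2.imread("pics/side0.png")
# scene crop x 320..640,y 180..380 -> x2.5 ; side crop x 330..560,y 230..510
cv2.imwrite("pics/c1.png",cv2.resize(a[170:400,320:640],(800,575),interpolation=cv2.INTER_CUBIC))
cv2.imwrite("pics/c2.png",cv2.resize(b[235:510,230:560],(720,600),interpolation=cv2.INTER_CUBIC))
```

```text
(no output)
```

View pics/c1.png

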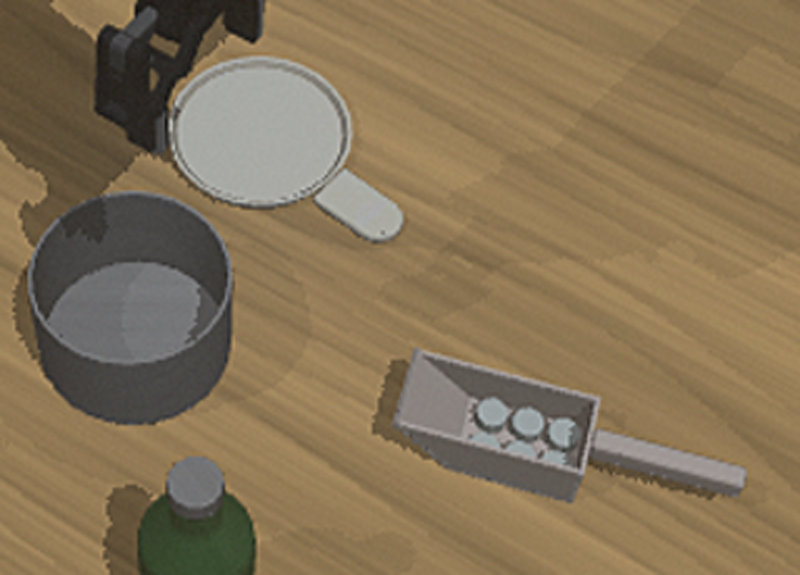

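View pics/c2.png

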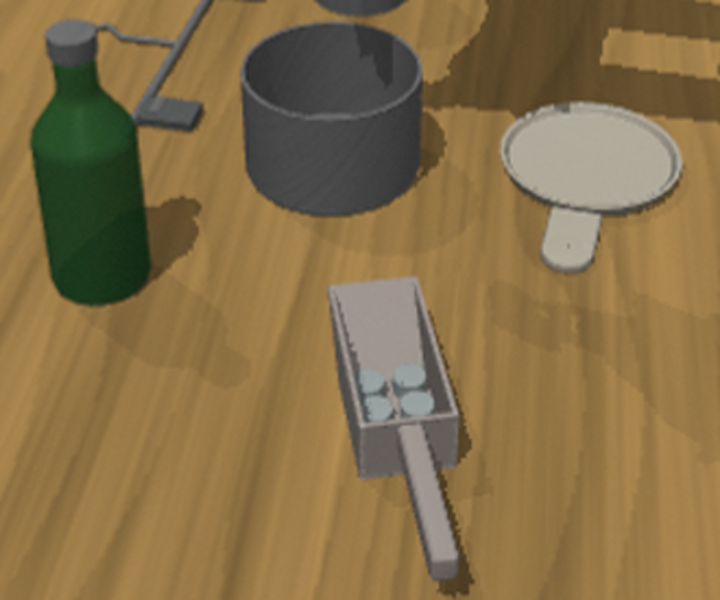

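In c1 the scoop's top corners are at (416,350), (397,424), (599,397) and (583,470), and the handle ends near (744,478). The tin rim spans x 30–232 and y 193–363, and the dish rim x 169–351 and y 57–208. In c2 the same items are clear, so I'll fit poses using both cameras.

Run:
```python
from h import *
from scipy.optimize import least_squares
C={n:eyes.calibration(n) for n in("scene","side")}
f1=lambda p:(np.array(p)/2.5+[320,170])*.8-.1
f2=lambda p:(np.array(p)/(720/330)+[230,235])*.8-.1
S={"scene":f1([(416,350),(397,424),(599,397),(583,470),(744,478)]),"side":f2([(417,279),(331,288),(458,412),(360,425),(445,559)])}
L=np.array([[.080,-.028,.042],[.080,.028,.042],[-.039,-.028,.042],[-.039,.028,.042],[-.134,0,.042]])
# left/right: scoop +x toward -y world => scoop +y = world +x (toward side-left)
def W(p,L): c,s=np.cos(p[2]),np.sin(p[2]); return L@np.array([[c,s,0],[-s,c,0],[0,0,1]])+[p[0],p[1],0]
for cs in(["scene"],["side"],["scene","side"]):
    r=least_squares(lambda p:np.concatenate([(px(C[n],W(p,L))-S[n]).ravel() for n in cs]),[.6,.3,-1.6],loss="soft_l1")
    print("scoop",r.x.round(4),np.degrees(r.x[2]).round(1),np.abs(r.fun).max().round(2))
th=np.linspace(0,2*np.pi,181)
E={"tin":(.064,.085,{"scene":(f1([30,193]),f1([232,363])),"side":(f2([242,24]),f2([421,118]))}),
"rest":(.066,.012,{"scene":(f1([169,57]),f1([351,207])),"side":(f2([501,104]),f2([681,209]))})}
for k,(R,z,B) in E.items():
  for cs in(["scene"],["side"],["scene","side"]):
    def f(p):
        o=[]
        for n in cs:
            q=px(C[n],np.c_[p[0]+R*np.cos(th),p[1]+R*np.sin(th),0*th+z]); o+=[q.min(0)-B[n][0],q.max(0)-B[n][1]]
        return np.concatenate(o)
    r=least_squares(f,[.6,.05]); print(k,r.x.round(4),np.abs(r.fun).max().round(2))
a=at(C["scene"],f1([390,225]),.008);b=at(C["side"],f2([568,262]),.008);print("tail",a,b)
print("bottle top",at(C["scene"],f1([195,480]),.19),at(C["side"],f2([72,35]),.19))
print("pegtin",at(C["scene"],np.array([240,195])*.8,.11),at(C["side"],np.array([395,180])*.8,.11))
s=env.sense();print(s["tool_rot"],s["finger_gap"],env.tip_reach)
```

```text
scoop [ 0.5444  0.228  -1.2786] -73.3 1.52
scoop [ 0.5426  0.2279 -1.287 ] -73.7 1.08
scoop [ 0.5431  0.2279 -1.2834] -73.5 1.3
tin [ 0.6173 -0.0213] 0.8
tin [ 0.6148 -0.0202] 1.15
tin [ 0.616  -0.0213] 1.47
rest [ 0.432 -0.044] 0.78
rest [ 0.4295 -0.0424] 0.86
rest [ 0.4304 -0.0436] 1.29
tail [0.44759343 0.07267807 0.008     ] [0.44397098 0.07701592 0.008     ]
bottle top [0.75190134 0.11902933 0.19      ] [0.74756625 0.12507446 0.19      ]
pegtin [ 0.61614999 -0.28547595  0.11      ] [ 0.62541615 -0.26766943  0.11      ]
[[-1.62666688e-05  9.99999461e-01 -1.03820249e-03]
 [ 9.99999992e-01  1.63989519e-05  1.27407133e-04]
 [ 1.27424089e-04 -1.03820041e-03 -9.99999453e-01]] 0.08544798980379428 0.011
```

Both cameras agree to about 2 mm: scoop at (0.543, 0.228) with yaw -73.5°, tin at (0.616, -0.021), rest at (0.4305, -0.0436). The grasp will lean 30° back along the handle, which leaves the wrist room to pour.

```bash
cat >> h.py <<'E'
from scipy.spatial.transform import Rotation as Ro
YAW=-73.5; PHI=30.; TIN=np.array([.616,-.021,.085]); REST=np.array([.4305,-.0436,.006])
GRIP=np.array([-.074,0,.033]); LIP=np.array([.080,0,.042])
def tool(ref,world,pitch=0,yaw=YAW,back=0,phi=PHI,grip=GRIP):
    "tool pose that puts scoop point ref at world, scoop pitched (lip down +)"
    Rs=Ro.from_euler("ZY",[yaw,pitch],degrees=True).as_matrix(); c,s=np.cos(np.radians(phi)),np.sin(np.radians(phi))
    Rt=np.array([[-c,0,s],[0,1,0],[-s,0,-c]])
    o=np.array(world)-Rs@np.array(ref); R=Rs@Rt
    return o+Rs@grip+R[:,2]*(.008-back),R
def plan(p,R,N,frm=None):
    s=env.sense(); p0,R0=frm or (np.array(s["position"]),np.array(s["tool_rot"]))
    w=Ro.from_matrix(R0.T@R).as_rotvec()/N; d=Ro.from_rotvec(w).as_matrix()
    M=np.zeros((3,3));D=np.eye(3)
    for _ in range(N): M+=D; D=D@d
    v=np.linalg.solve(M,R0.T@(p-p0))
    print(N,"x",(v*1000).round(1).tolist(),w.round(4).tolist(),"ang",np.degrees(np.linalg.norm(w*N)).round(1),"to",p.round(3))
    return p,R
def st():
    s=env.sense();print({k:np.round(s[k],3).tolist() for k in("time_s","joints","position","contact_force","finger_gap","gripper_force")})
E
python3 - <<'E'
from h import *
S=[.543,.228,0]
a=plan(*tool([0,0,0],S,back=.10),12)
b=plan(*tool([0,0,0],S),10,a)
E
```

```text
12 x [31.2, -2.0, 3.5] [-0.0064, -0.0434, -0.0234] ang 34.2 to [0.509 0.343 0.113]
10 x [0.0, 0.0, 10.0] [0.0, 0.0, 0.0] ang 0.0 to [0.523 0.295 0.026]
```

Emit:
carry_out --pt "31.2 -2 3.5 -0.0064 -0.0434 -0.0234 45" --pt "31.2 -2 3.5 -0.0064 -0.0434 -0.0234 45" --pt "31.2 -2 3.5 -0.0064 -0.0434 -0.0234 45" --pt "31.2 -2 3.5 -0.0064 -0.0434 -0.0234 45" --pt "31.2 -2 3.5 -0.0064 -0.0434 -0.0234 45" --pt "31.2 -2 3.5 -0.0064 -0.0434 -0.0234 45" --pt "31.2 -2 3.5 -0.0064 -0.0434 -0.0234 45" --pt "31.2 -2 3.5 -0.0064 -0.0434 -0.0234 45" --pt "31.2 -2 3.5 -0.0064 -0.0434 -0.0234 45" --pt "31.2 -2 3.5 -0.0064 -0.0434 -0.0234 45" --pt "31.2 -2 3.5 -0.0064 -0.0434 -0.0234 45" --pt "31.2 -2 3.5 -0.0064 -0.0434 -0.0234 45"

```text
time_s: 1.1
position: [0.5082, 0.3442, 0.1128]
tool_rot: [[-0.246, 0.958, 0.145], [0.829, 0.285, -0.481], [-0.503, 0.002, -0.864]]
contact_force: [0.2, -0.3, 0.9]
finger_gap: 0.0448
gripper_force: 0.0
```

Emit:
carry_out --pt "0 0 0 0 0 0 45" --pt "0 0 0 0 0 0 45" --pt "0 0 0 0 0 0 45"

```text
time_s: 1.35
position: [0.5089, 0.3426, 0.1135]
tool_rot: [[-0.245, 0.959, 0.143], [0.83, 0.284, -0.48], [-0.501, 0.001, -0.866]]
contact_force: [1.0, -1.1, 0.6]
finger_gap: 0.0454
gripper_force: 0.0
```

Run:
```python
from h import *
st(); c=eyes.calibration("wrist")
im=eyes.read_camera("wrist")
S=np.array([.543,.228,0]);Rs=Ro.from_euler("Z",[YAW],degrees=True).as_matrix()[0] if 0 else Ro.from_euler("Z",YAW,degrees=True).as_matrix()
L=np.array([[.080,-.028,.042],[.080,.028,.042],[-.039,-.028,.042],[-.039,.028,.042],[-.134,-.0075,.042],[-.134,.0075,.042],[-.074,0,.042]])
q=px(c,L@Rs.T+S); print(q.round(0).tolist())
o=im[:,:,::-1].copy()
for u,v in q: cv2.drawMarker(o,(int(round(u)),int(round(v))),(0,0,255),cv2.MARKER_CROSS,12,1)
cv2.imwrite("pics/w1.png",o)
plan(*tool([0,0,0],S),10)
```

```text
{'time_s': 1.35, 'joints': [40.144, 26.303, 79.717, -27.363, 87.331, 28.221], 'position': [0.509, 0.343, 0.114], 'contact_force': [1.025, -1.063, 0.594], 'finger_gap': 0.045, 'gripper_force': 0.0}
[[289.0, 374.0], [356.0, 373.0], [277.0, 292.0], [368.0, 292.0], [305.0, 171.0], [339.0, 171.0], [322.0, 256.0]]
10 x [0.2, -0.0, 10.1] [0.0001, 0.0001, -0.0002] ang 0.1 to [0.523 0.295 0.026]
```

View pics/w1.png

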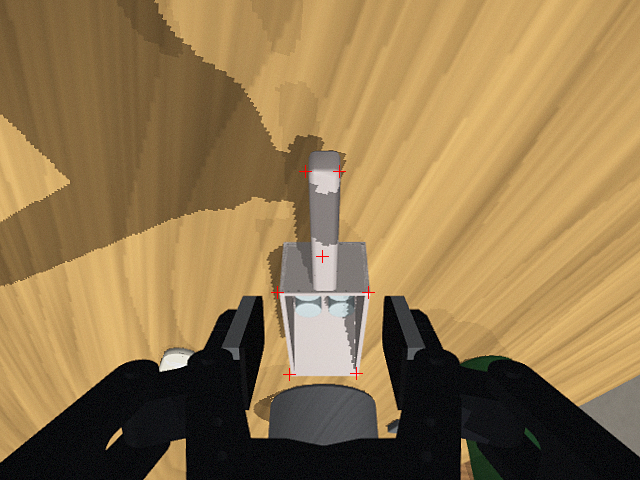

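The wrist view puts the predicted corners within 1–2 px of the scoop (handle end at x 308–340, back corners at 280 and 369), so the grasp is aligned. Now I'll descend and grip.

Emit:
carry_out --pt "0.2 0 10 0 0 0 45" --pt "0.2 0 10 0 0 0 45" --pt "0.2 0 10 0 0 0 45" --pt "0.2 0 10 0 0 0 45" --pt "0.2 0 10 0 0 0 45" --pt "0.2 0 10 0 0 0 45" --pt "0.2 0 10 0 0 0 45" --pt "0.2 0 10 0 0 0 45" --pt "0.2 0 10 0 0 0 45" --pt "0.2 0 10 0 0 0 45" --pt "0 0 0 0 0 0 30" --pt "0 0 0 0 0 0 22" --grip_force 60

```text
time_s: 2.4
position: [0.5226, 0.2961, 0.0255]
tool_rot: [[-0.245, 0.959, 0.142], [0.83, 0.284, -0.48], [-0.501, 0.001, -0.865]]
contact_force: [1.4, -0.3, 0.1]
finger_gap: 0.0226
gripper_force: 0.0
```

Emit:
carry_out --pt "0 0 0 0 0 0 18" --pt "0 0 0 0 0 0 16" --pt "0 0 0 0 0 0 14" --pt "0 0 0 0 0 0 8" --pt "0 0 0 0 0 0 8" --pt "0 0 0 0 0 0 8" --pt "0 0 0 0 0 0 8" --pt "0 0 0 0 0 0 8"

```text
time_s: 3.07
position: [0.5229, 0.2968, 0.0265]
tool_rot: [[-0.245, 0.959, 0.144], [0.83, 0.284, -0.479], [-0.501, 0.002, -0.866]]
contact_force: [-1.1, 2.6, 4.9]
finger_gap: 0.014
gripper_force: 58.9
```

Run:
```python
from h import *
st()
s=env.sense();p=np.array(s["position"]);R=np.array(s["tool_rot"])
# lift straight 0.13 with level, then lip to pre-pour, level
a=plan(p+[0,0,.13],R,12)
b=tool(LIP,TIN+[-.008,.027,.075]); b=plan(*b,20,a)
```

```text
{'time_s': 3.067, 'joints': [36.281, 28.967, 87.024, -28.984, 76.772, 29.786], 'position': [0.523, 0.297, 0.027], 'contact_force': [-1.094, 2.611, 4.878], 'finger_gap': 0.014, 'gripper_force': 58.913}
12 x [-5.4, 0.0, -9.4] [0.0, 0.0, 0.0] ang 0.0 to [0.523 0.297 0.157]
20 x [-6.3, -0.1, 4.4] [0.0001, 0.0, -0.0001] ang 0.1 to [0.565 0.15  0.144]
```

Emit:
carry_out --pt "-1.5 0 -2.6 0 0 0 8" --pt "-4 0 -7 0 0 0 8" --pt "-6 0 -10.4 0 0 0 8" --pt "-6 0 -10.4 0 0 0 8" --pt "-6 0 -10.4 0 0 0 8" --pt "-6 0 -10.4 0 0 0 8" --pt "-6 0 -10.4 0 0 0 8" --pt "-6 0 -10.4 0 0 0 8" --pt "-6 0 -10.4 0 0 0 8" --pt "-6 0 -10.4 0 0 0 8" --pt "-6 0 -10.4 0 0 0 8" --pt "-4 0 -7 0 0 0 8"

```text
time_s: 4.07
position: [0.5226, 0.2967, 0.1549]
tool_rot: [[-0.245, 0.959, 0.144], [0.83, 0.284, -0.479], [-0.501, 0.002, -0.866]]
contact_force: [-0.4, 0.2, -0.9]
finger_gap: 0.014
gripper_force: 58.4
```

Run:
```python
from h import *
st()
C=eyes.calibration("scene"); im=eyes.read_camera("scene")[:,:,::-1].copy()
s=env.sense();p=np.array(s["position"]);R=np.array(s["tool_rot"])
# predicted scoop under nominal grasp
c,q=np.cos(np.radians(PHI)),np.sin(np.radians(PHI)); Rt=np.array([[-c,0,q],[0,1,0],[-q,0,-c]])
Rs=R@Rt.T; o=p-R[:,2]*.008-Rs@GRIP
L=np.array([[.080,-.028,.042],[.080,.028,.042],[-.039,-.028,.042],[-.039,.028,.042],[.039,.028,0],[-.039,.028,0]])
pt=px(C,L@Rs.T+o); print(pt.round(1).tolist())
for u,v in pt: cv2.drawMarker(im,(int(round(u)),int(round(v))),(0,0,255),cv2.MARKER_CROSS,5,1)
x,y=int(pt[:,0].mean()),int(pt[:,1].mean())
cv2.imwrite("pics/s1.png",cv2.resize(im[y-60:y+60,x-80:x+80],(800,600),interpolation=cv2.INTER_CUBIC)); print(x-80,y-60)
plan(*tool(LIP,TIN+[-.008,.027,.075]),12)
```

```text
{'time_s': 4.067, 'joints': [36.286, 21.836, 80.956, -28.156, 88.385, 23.449], 'position': [0.523, 0.297, 0.155], 'contact_force': [-0.409, 0.166, -0.925], 'finger_gap': 0.014, 'gripper_force': 58.38}
[[397.4, 211.2], [389.9, 236.9], [463.6, 228.2], [457.8, 254.8], [409.7, 254.8], [452.9, 266.4]]
348 182
12 x [-10.5, -0.1, 7.2] [0.0003, 0.0, -0.0002] ang 0.2 to [0.565 0.15  0.144]
```

View pics/s1.png

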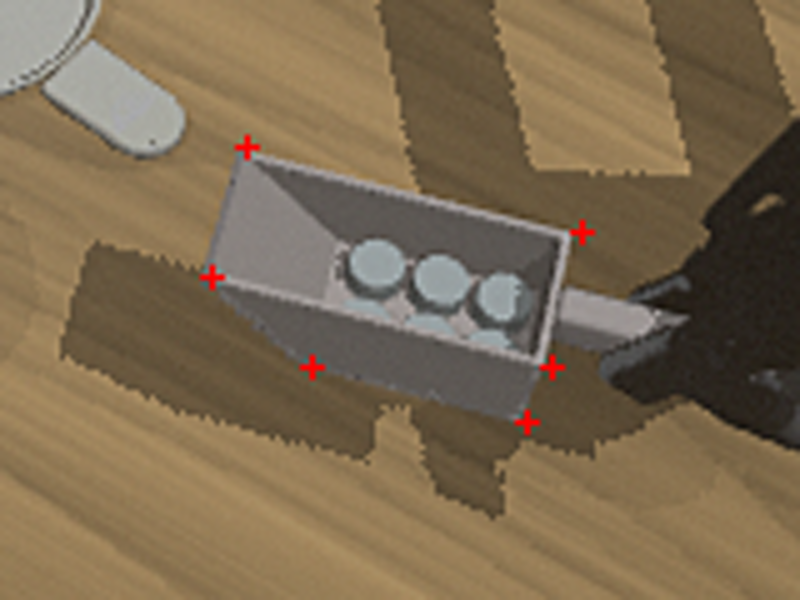

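The scoop is held level with its tablets inside, and it sits within about 1–2 px of the prediction. Moving above the tin.

Emit:
carry_out --pt "-3 0 2 0 0 0 8" --pt "-7 0 5 0 0 0 8" --pt "-11 -0.1 7.5 0 0 0 8" --pt "-13 -0.1 9 0 0 0 8" --pt "-14 -0.1 9.5 0 0 0 8" --pt "-14 -0.1 9.5 0 0 0 8" --pt "-14 -0.1 9.5 0 0 0 8" --pt "-14 -0.1 9.5 0 0 0 8" --pt "-13 -0.1 9 0 0 0 8" --pt "-11 -0.1 7.5 0 0 0 8" --pt "-8 0 5.5 0 0 0 8" --pt "-4 0 3 0 0 0 8"

```text
time_s: 5.12
position: [0.5652, 0.1484, 0.1411]
tool_rot: [[-0.244, 0.959, 0.142], [0.83, 0.283, -0.48], [-0.501, 0.001, -0.865]]
contact_force: [-0.2, -0.6, -1.8]
finger_gap: 0.0144
gripper_force: 58.4
```

Run:
```python
from h import *
st()
T=TIN+[-.008,.027,0]
a=plan(*tool(LIP,T+[0,0,.070],pitch=42),24)
b=plan(*tool(LIP,T+[0,0,.014],pitch=46),12,a)
c=plan(*tool(LIP,T+[0,0,.012],pitch=100),36,b)
```

```text
{'time_s': 5.117, 'joints': [22.426, 16.491, 89.809, -30.525, 78.862, 13.437], 'position': [0.565, 0.148, 0.141], 'contact_force': [-0.236, -0.559, -1.811], 'finger_gap': 0.014, 'gripper_force': 58.425}
24 x [-1.9, 0.0, -4.1] [0.0, 0.0306, -0.0001] ang 42.1 to [0.573 0.123 0.244]
12 x [-1.5, -0.0, 3.7] [-0.0, 0.0058, -0.0] ang 4.0 to [0.575 0.117 0.196]
36 x [-1.7, 0.0, -3.5] [-0.0, 0.0262, 0.0] ang 54.0 to [ 0.611 -0.004  0.247]
```

Emit:
carry_out --pt "-1.9 0 -4.1 0 0.0306 0 8" --pt "-1.9 0 -4.1 0 0.0306 0 8" --pt "-1.9 0 -4.1 0 0.0306 0 8" --pt "-1.9 0 -4.1 0 0.0306 0 8" --pt "-1.9 0 -4.1 0 0.0306 0 8" --pt "-1.9 0 -4.1 0 0.0306 0 8" --pt "-1.9 0 -4.1 0 0.0306 0 8" --pt "-1.9 0 -4.1 0 0.0306 0 8" --pt "-1.9 0 -4.1 0 0.0306 0 8" --pt "-1.9 0 -4.1 0 0.0306 0 8" --pt "-1.9 0 -4.1 0 0.0306 0 8" --pt "-1.9 0 -4.1 0 0.0306 0 8"

```text
time_s: 6.12
position: [0.566, 0.1463, 0.1953]
tool_rot: [[-0.281, 0.959, 0.045], [0.947, 0.284, -0.149], [-0.155, 0.001, -0.988]]
contact_force: [0.6, 0.7, -0.4]
finger_gap: 0.0144
gripper_force: 58.4
```

Emit:
carry_out --pt "-1.9 0 -4.1 0 0.0306 0 8" --pt "-1.9 0 -4.1 0 0.0306 0 8" --pt "-1.9 0 -4.1 0 0.0306 0 8" --pt "-1.9 0 -4.1 0 0.0306 0 8" --pt "-1.9 0 -4.1 0 0.0306 0 8" --pt "-1.9 0 -4.1 0 0.0306 0 8" --pt "-1.9 0 -4.1 0 0.0306 0 8" --pt "-1.9 0 -4.1 0 0.0306 0 8" --pt "-1.9 0 -4.1 0 0.0306 0 8" --pt "-1.9 0 -4.1 0 0.0306 0 8" --pt "-1.9 0 -4.1 0 0.0306 0 8" --pt "-1.9 0 -4.1 0 0.0306 0 8"

```text
time_s: 7.12
position: [0.5726, 0.1238, 0.2439]
tool_rot: [[-0.278, 0.959, -0.058], [0.937, 0.284, 0.201], [0.209, 0.001, -0.978]]
contact_force: [-0.2, -0.6, -1.7]
finger_gap: 0.0142
gripper_force: 58.4
```

Emit:
carry_out --pt "-1.5 0 3.7 0 0.0058 0 8" --pt "-1.5 0 3.7 0 0.0058 0 8" --pt "-1.5 0 3.7 0 0.0058 0 8" --pt "-1.5 0 3.7 0 0.0058 0 8" --pt "-1.5 0 3.7 0 0.0058 0 8" --pt "-1.5 0 3.7 0 0.0058 0 8" --pt "-1.5 0 3.7 0 0.0058 0 8" --pt "-1.5 0 3.7 0 0.0058 0 8" --pt "-1.5 0 3.7 0 0.0058 0 8" --pt "-1.5 0 3.7 0 0.0058 0 8" --pt "-1.5 0 3.7 0 0.0058 0 8" --pt "-1.5 0 3.7 0 0.0058 0 8"

```text
time_s: 8.12
position: [0.5746, 0.1173, 0.196]
tool_rot: [[-0.273, 0.959, -0.077], [0.921, 0.284, 0.265], [0.276, 0.001, -0.961]]
contact_force: [0.2, -1.2, -1.6]
finger_gap: 0.0145
gripper_force: 58.5
```

Run:
```python
from h import *
st()
T=TIN+[-.008,.027,0]
c=plan(*tool(LIP,T+[0,0,.012],pitch=100),36)
a=cv2.resize(eyes.read_camera("scene")[170:320,220:420],(400,300));b=cv2.resize(eyes.read_camera("side")[130:280,240:440],(400,300))
cv2.imwrite("pics/p1.png",cv2.resize(np.hstack([a,b])[:,:,::-1],(800,300)))
```

```text
{'time_s': 8.117, 'joints': [-4.042, 13.009, 83.958, 15.024, 88.77, -21.622], 'position': [0.575, 0.117, 0.196], 'contact_force': [0.213, -1.214, -1.637], 'finger_gap': 0.015, 'gripper_force': 58.474}
36 x [-1.7, 0.0, -3.6] [0.0, 0.0262, 0.0] ang 54.0 to [ 0.611 -0.004  0.247]
```

View pics/p1.png

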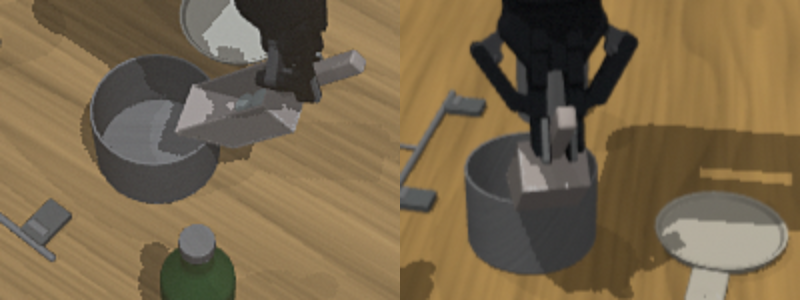

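The lip (left panel, about (180,130)) is just inside the tin's mouth and the tablets are still in the scoop. Now I'll pour slowly about the lip.

Emit:
carry_out --pt "-1.7 0 -3.6 0 0.0262 0 8" --pt "-1.7 0 -3.6 0 0.0262 0 8" --pt "-1.7 0 -3.6 0 0.0262 0 8" --pt "-1.7 0 -3.6 0 0.0262 0 8" --pt "-1.7 0 -3.6 0 0.0262 0 8" --pt "-1.7 0 -3.6 0 0.0262 0 8" --pt "-1.7 0 -3.6 0 0.0262 0 8" --pt "-1.7 0 -3.6 0 0.0262 0 8" --pt "-1.7 0 -3.6 0 0.0262 0 8" --pt "-1.7 0 -3.6 0 0.0262 0 8" --pt "-1.7 0 -3.6 0 0.0262 0 8" --pt "-1.7 0 -3.6 0 0.0262 0 8"

```text
time_s: 9.22
position: [0.585, 0.0823, 0.2275]
tool_rot: [[-0.236, 0.959, -0.158], [0.793, 0.284, 0.539], [0.562, 0.001, -0.827]]
contact_force: [0.4, 0.4, -0.6]
finger_gap: 0.0142
gripper_force: 58.4
```

Emit:
carry_out --pt "-1.7 0 -3.6 0 0.0262 0 8" --pt "-1.7 0 -3.6 0 0.0262 0 8" --pt "-1.7 0 -3.6 0 0.0262 0 8" --pt "-1.7 0 -3.6 0 0.0262 0 8" --pt "-1.7 0 -3.6 0 0.0262 0 8" --pt "-1.7 0 -3.6 0 0.0262 0 8" --pt "-1.7 0 -3.6 0 0.0262 0 8" --pt "-1.7 0 -3.6 0 0.0262 0 8" --pt "-1.7 0 -3.6 0 0.0262 0 8" --pt "-1.7 0 -3.6 0 0.0262 0 8" --pt "-1.7 0 -3.6 0 0.0262 0 8" --pt "-1.7 0 -3.6 0 0.0262 0 8"

```text
time_s: 10.22
position: [0.5974, 0.0401, 0.2456]
tool_rot: [[-0.175, 0.959, -0.223], [0.588, 0.284, 0.758], [0.79, 0.001, -0.613]]
contact_force: [0.3, 0.7, 0.1]
finger_gap: 0.0138
gripper_force: 58.7
```

Emit:
carry_out --pt "-1.7 0 -3.6 0 0.0262 0 8" --pt "-1.7 0 -3.6 0 0.0262 0 8" --pt "-1.7 0 -3.6 0 0.0262 0 8" --pt "-1.7 0 -3.6 0 0.0262 0 8" --pt "-1.7 0 -3.6 0 0.0262 0 8" --pt "-1.7 0 -3.6 0 0.0262 0 8" --pt "-1.7 0 -3.6 0 0.0262 0 8" --pt "-1.7 0 -3.6 0 0.0262 0 8" --pt "-1.7 0 -3.6 0 0.0262 0 8" --pt "-1.7 0 -3.6 0 0.0262 0 8" --pt "-1.7 0 -3.6 0 0.0262 0 8" --pt "-1.7 0 -3.6 0 0.0262 0 8"

```text
time_s: 11.22
position: [0.6109, -0.0054, 0.2491]
tool_rot: [[-0.097, 0.959, -0.267], [0.324, 0.284, 0.902], [0.941, 0.001, -0.339]]
contact_force: [0.1, -0.2, -0.8]
finger_gap: 0.0142
gripper_force: 58.7
```

Emit:
carry_out --pt "0 0 0 0 0 0 8" --pt "0 0 0 0 0 0 8" --pt "0 0 0 0 0 0 8" --pt "0 0 0 0 0 0 8" --pt "0 0 0 0 0 0 8" --pt "0 0 0 0 0 0 8" --pt "0 0 0 0 0 0 8" --pt "0 0 0 0 0 0 8"

```text
time_s: 11.88
position: [0.6107, -0.0049, 0.2493]
tool_rot: [[-0.098, 0.959, -0.266], [0.327, 0.284, 0.901], [0.94, 0.001, -0.341]]
contact_force: [0.5, 1.0, 0.1]
finger_gap: 0.0141
gripper_force: 58.8
```

Run:
```python
from h import *
st()
T=TIN+[-.008,.027,0]
a=plan(*tool(LIP,T+[0,0,.09],pitch=90),12)
# back to level, lifted, moved slightly toward +y
b=plan(*tool(LIP,T+[-.03,.06,.10],pitch=0),20,a)
im=[cv2.resize(eyes.read_camera(n)[v:v+150,u:u+200],(400,300)) for n,u,v in(("scene",220,150),("side",240,130))]
cv2.imwrite("pics/p2.png",np.hstack(im)[:,:,::-1])
```

```text
{'time_s': 11.883, 'joints': [-28.255, 35.863, 68.478, 53.477, 123.795, -34.154], 'position': [0.611, -0.005, 0.249], 'contact_force': [0.49, 1.028, 0.051], 'finger_gap': 0.014, 'gripper_force': 58.771}
12 x [6.7, 0.0, -0.6] [0.0001, -0.0146, 0.0001] ang 10.0 to [0.603 0.021 0.325]
20 x [8.0, -0.6, 11.6] [-0.0, -0.0785, 0.0] ang 90.0 to [0.535 0.21  0.169]
```

View pics/p2.png

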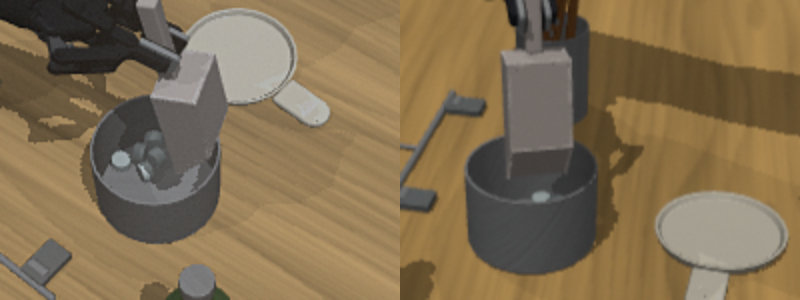

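Tablets are in the tin (five visible, around (120–160,140–175)), and the scoop is at 100°. I'll lift, level the scoop, then count.

Emit:
carry_out --pt "6.7 0 -0.6 0 -0.0146 0 8" --pt "6.7 0 -0.6 0 -0.0146 0 8" --pt "6.7 0 -0.6 0 -0.0146 0 8" --pt "6.7 0 -0.6 0 -0.0146 0 8" --pt "6.7 0 -0.6 0 -0.0146 0 8" --pt "6.7 0 -0.6 0 -0.0146 0 8" --pt "6.7 0 -0.6 0 -0.0146 0 8" --pt "6.7 0 -0.6 0 -0.0146 0 8" --pt "6.7 0 -0.6 0 -0.0146 0 8" --pt "6.7 0 -0.6 0 -0.0146 0 8" --pt "6.7 0 -0.6 0 -0.0146 0 8" --pt "6.7 0 -0.6 0 -0.0146 0 8"

```text
time_s: 12.98
position: [0.603, 0.021, 0.3258]
tool_rot: [[-0.143, 0.959, -0.245], [0.48, 0.284, 0.83], [0.865, 0.001, -0.501]]
contact_force: [0.3, -0.1, -0.7]
finger_gap: 0.0138
gripper_force: 58.8
```

Emit:
carry_out --pt "8 -0.6 11.6 0 -0.0785 0 8" --pt "8 -0.6 11.6 0 -0.0785 0 8" --pt "8 -0.6 11.6 0 -0.0785 0 8" --pt "8 -0.6 11.6 0 -0.0785 0 8" --pt "8 -0.6 11.6 0 -0.0785 0 8" --pt "8 -0.6 11.6 0 -0.0785 0 8" --pt "8 -0.6 11.6 0 -0.0785 0 8" --pt "8 -0.6 11.6 0 -0.0785 0 8" --pt "8 -0.6 11.6 0 -0.0785 0 8" --pt "8 -0.6 11.6 0 -0.0785 0 8"

```text
time_s: 13.82
position: [0.5596, 0.1464, 0.289]
tool_rot: [[-0.275, 0.959, -0.069], [0.927, 0.284, 0.246], [0.255, 0.004, -0.967]]
contact_force: [-0.1, 0.2, -0.7]
finger_gap: 0.0142
gripper_force: 58.7
```

Emit:
carry_out --pt "8 -0.6 11.6 0 -0.0785 0 8" --pt "8 -0.6 11.6 0 -0.0785 0 8" --pt "8 -0.6 11.6 0 -0.0785 0 8" --pt "8 -0.6 11.6 0 -0.0785 0 8" --pt "8 -0.6 11.6 0 -0.0785 0 8" --pt "8 -0.6 11.6 0 -0.0785 0 8" --pt "8 -0.6 11.6 0 -0.0785 0 8" --pt "8 -0.6 11.6 0 -0.0785 0 8" --pt "8 -0.6 11.6 0 -0.0785 0 8" --pt "8 -0.6 11.6 0 -0.0785 0 8"

```text
time_s: 14.65
position: [0.535, 0.2097, 0.1688]
tool_rot: [[-0.244, 0.959, 0.146], [0.83, 0.285, -0.48], [-0.502, 0.004, -0.865]]
contact_force: [0.1, -0.9, -0.1]
finger_gap: 0.0139
gripper_force: 58.8
```

Run:
```python
from h import *
st()
a=plan(*tool([0,0,0],REST+[0,0,.05]),12)
b=plan(*tool([0,0,0],REST+[0,0,.012]),12,a)
s=env.sense();p=np.array(s["position"]);R=np.array(s["tool_rot"])
c,q=np.cos(np.radians(PHI)),np.sin(np.radians(PHI)); Rt=np.array([[-c,0,q],[0,1,0],[-q,0,-c]])
Rs=R@Rt.T; o=p-R[:,2]*.008-Rs@GRIP
L=np.array([[.080,-.028,.042],[.080,.028,.042],[-.039,-.028,.042],[-.039,.028,.042],[.039,.028,0],[-.039,.028,0]])
pt=px(eyes.calibration("scene"),L@Rs.T+o)
im=eyes.read_camera("scene")[:,:,::-1].copy()
cv2.imwrite("pics/clean.png",im)
big=cv2.resize(im[140:290,220:420],(800,600),interpolation=cv2.INTER_CUBIC)
for u,v in pt: cv2.drawMarker(big,(int((u-220+.5)*4),int((v-140+.5)*4)),(0,0,255),cv2.MARKER_CROSS,10,1)
cv2.imwrite("pics/t1.png",big)
```

```text
{'time_s': 14.65, 'joints': [29.012, 16.003, 87.048, -29.545, 84.67, 17.363], 'position': [0.535, 0.21, 0.169], 'contact_force': [0.103, -0.926, -0.121], 'finger_gap': 0.014, 'gripper_force': 58.752}
12 x [-6.7, -14.4, 12.2] [0.0003, 0.0002, -0.0001] ang 0.3 to [0.411 0.024 0.082]
12 x [1.6, 0.0, 2.7] [0.0, 0.0, 0.0] ang 0.0 to [0.411 0.024 0.044]
```

View pics/t1.png

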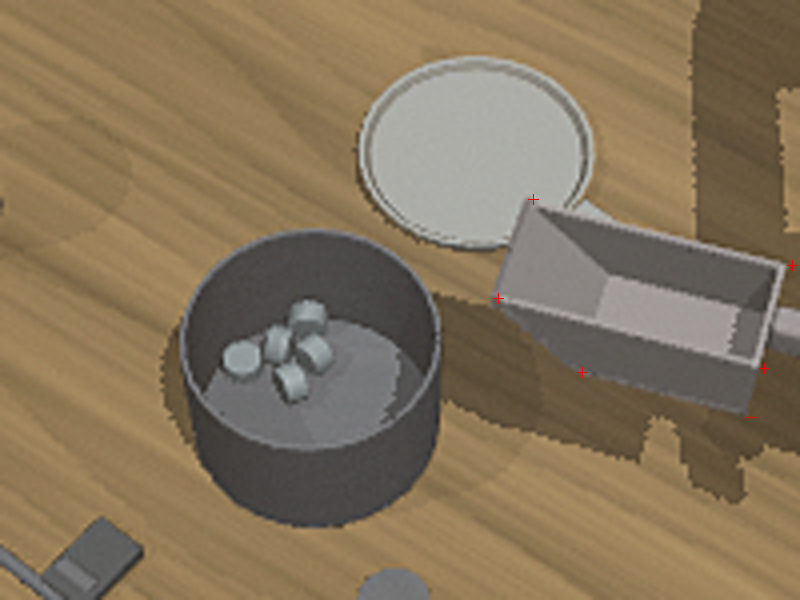

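Five tablets are clearly visible in the tin around (240–330,300–400). The sixth is probably stacked or hidden by the near wall, and the scoop looks empty. I'll run a quick colour check for tablets elsewhere, then go to the rest.

Run:
```python
from h import *
for n in("scene","side","wrist"):
    im=eyes.read_camera(n).astype(int); cv2.imwrite(f"pics/now_{n}.png",im[:,:,::-1])
    m=((im[:,:,2]-im[:,:,0]>8)&(im[:,:,2]-im[:,:,0]<60)&(im.min(2)>90)).astype(np.uint8)
    k,l,s,c=cv2.connectedComponentsWithStats(m)
    print(n,[(c[i].round().tolist(),int(s[i,4]),s[i,:4].tolist()) for i in range(1,k) if s[i,4]>6][:15])
```

```text
scene [([297.0, 218.0], 22, [294, 215, 7, 6]), ([289.0, 225.0], 22, [287, 222, 6, 7]), ([299.0, 227.0], 32, [295, 224, 8, 7]), ([280.0, 229.0], 50, [276, 226, 9, 7]), ([293.0, 234.0], 31, [289, 231, 8, 7]), ([194.0, 267.0], 8, [191, 264, 6, 6]), ([174.0, 284.0], 48, [166, 273, 22, 20])]
side []
wrist [([453.0, 345.0], 38, [443, 337, 20, 17]), ([422.0, 344.0], 11, [420, 343, 6, 4]), ([420.0, 351.0], 67, [409, 347, 21, 8])][ WARN:0@1.537] global loadsave.cpp:1063 imwrite_ Unsupported depth image for selected encoder is fallbacked to CV_8U.
```

Emit:
carry_out --pt "-2 -4.4 3.6 0 0 0 8" --pt "-5 -10 8.6 0 0 0 8" --pt "-7.5 -16 13.5 0 0 0 8" --pt "-8 -18 15 0 0 0 8" --pt "-8 -18 15 0 0 0 8" --pt "-8 -18 15 0 0 0 8" --pt "-8 -18 15 0 0 0 8" --pt "-8 -18 15 0 0 0 8" --pt "-8 -18 15 0 0 0 8" --pt "-8 -18 15 0 0 0 8" --pt "-6.5 -13 12 0 0 0 8" --pt "-3.4 -5.4 4 0 0 0 8"

```text
time_s: 15.85
position: [0.4067, 0.0202, 0.0813]
tool_rot: [[-0.243, 0.96, 0.142], [0.832, 0.281, -0.478], [-0.498, 0.002, -0.867]]
contact_force: [-0.9, -0.6, -0.1]
finger_gap: 0.0138
gripper_force: 58.7
```

Run:
```python
from h import *
st()
for n in("scene","side"):
    im=eyes.read_camera(n).astype(int); cv2.imwrite(f"pics/hov_{n}.png",im[:,:,::-1])
    m=((im[:,:,2]-im[:,:,0]>8)&(im[:,:,2]-im[:,:,0]<60)&(im.min(2)>90)).astype(np.uint8)
    k,l,s,c=cv2.connectedComponentsWithStats(m)
    print(n,[(c[i].round().tolist(),int(s[i,4]),s[i,:4].tolist()) for i in range(1,k) if s[i,4]>6][:15])
a=plan(*tool([0,0,0],REST+[0,.001,.010]),12)
plan(*tool([0,0,0],REST+[0,.001,-.001]),8,a)
```

```text
{'time_s': 15.85, 'joints': [13.924, -2.709, 119.264, -33.042, 65.916, 12.092], 'position': [0.407, 0.02, 0.081], 'contact_force': [-0.859, -0.562, -0.084], 'finger_gap': 0.014, 'gripper_force': 58.734}
scene [([172.0, 168.0], 8, [171, 164, 3, 8]), ([297.0, 217.0], 19, [294, 215, 7, 5]), ([329.0, 223.0], 7, [329, 220, 1, 7]), ([290.0, 224.0], 17, [287, 222, 6, 7]), ([299.0, 227.0], 27, [295, 224, 8, 6]), ([280.0, 229.0], 47, [276, 226, 9, 7]), ([293.0, 234.0], 32, [289, 231, 8, 8]), ([193.0, 267.0], 7, [190, 264, 7, 7]), ([181.0, 278.0], 18, [173, 272, 16, 9]), ([168.0, 285.0], 18, [166, 281, 6, 10]), ([173.0, 291.0], 9, [170, 290, 8, 2])]
side []
12 x [1.8, 0.3, 2.8] [0.0001, -0.0001, -0.0003] ang 0.3 to [0.411 0.025 0.042]
8 x [0.7, 0.0, 1.2] [0.0, 0.0, 0.0] ang 0.0 to [0.411 0.025 0.031][ WARN:0@1.524] global loadsave.cpp:1063 imwrite_ Unsupported depth image for selected encoder is fallbacked to CV_8U.
```

No tablets are seen on the table. Lowering into the dish.

Emit:
carry_out --pt "1.8 0.3 2.8 0 0 0 8" --pt "1.8 0.3 2.8 0 0 0 8" --pt "1.8 0.3 2.8 0 0 0 8" --pt "1.8 0.3 2.8 0 0 0 8" --pt "1.8 0.3 2.8 0 0 0 8" --pt "1.8 0.3 2.8 0 0 0 8" --pt "1.8 0.3 2.8 0 0 0 8" --pt "1.8 0.3 2.8 0 0 0 8" --pt "1.8 0.3 2.8 0 0 0 8" --pt "1.8 0.3 2.8 0 0 0 8" --pt "1.8 0.3 2.8 0 0 0 8" --pt "1.8 0.3 2.8 0 0 0 8"

```text
time_s: 16.95
position: [0.4111, 0.0251, 0.041]
tool_rot: [[-0.245, 0.959, 0.143], [0.831, 0.284, -0.478], [-0.499, 0.001, -0.867]]
contact_force: [-0.7, -1.0, -0.8]
finger_gap: 0.0143
gripper_force: 58.7
```

Emit:
carry_out --pt "0 0 0 0 0 0 8" --pt "0.7 0 1.2 0 0 0 8" --pt "0.7 0 1.2 0 0 0 8" --pt "0.7 0 1.2 0 0 0 8" --pt "0.7 0 1.2 0 0 0 8" --pt "0.7 0 1.2 0 0 0 8" --pt "0 0 0 0 0 0 8" --pt "0 0 0 0 0 0 8"

```text
time_s: 17.62
position: [0.411, 0.0251, 0.0344]
tool_rot: [[-0.245, 0.959, 0.143], [0.831, 0.284, -0.478], [-0.499, 0.001, -0.867]]
contact_force: [0.3, 0.0, -0.2]
finger_gap: 0.0139
gripper_force: 58.7
```

Run:
```python
from h import *
st()
plan(*tool([0,0,0],REST+[0,.001,-.000]),4)
```

```text
{'time_s': 17.617, 'joints': [14.502, 2.438, 120.922, -34.952, 60.54, 16.678], 'position': [0.411, 0.025, 0.034], 'contact_force': [0.26, 0.024, -0.187], 'finger_gap': 0.014, 'gripper_force': 58.733}
4 x [0.2, -0.1, 0.6] [0.0002, -0.0002, -0.0002] ang 0.1 to [0.411 0.025 0.032]
```

Emit:
carry_out --pt "0.3 0 0.5 0 0 0 8" --pt "0.3 0 0.5 0 0 0 8" --pt "0.3 0 0.5 0 0 0 8" --pt "0.2 0 0.4 0 0 0 8" --pt "0 0 0 0 0 0 8" --pt "0 0 0 0 0 0 8"

```text
time_s: 18.12
position: [0.4112, 0.0252, 0.0325]
tool_rot: [[-0.245, 0.959, 0.143], [0.831, 0.284, -0.479], [-0.499, 0.002, -0.866]]
contact_force: [-1.7, 2.4, 5.6]
finger_gap: 0.0144
gripper_force: 59.9
```

Contact is at the expected height (5.6 N). Releasing.

Emit:
carry_out --pt "0 0 0 0 0 0 14.5" --pt "0 0 0 0 0 0 16" --pt "0 0 0 0 0 0 18" --pt "0 0 0 0 0 0 22" --pt "0 0 0 0 0 0 30" --pt "0 0 0 0 0 0 40" --pt "0 0 0 0 0 0 40" --pt "0 0 0 0 0 0 40" --pt "0 0 0 0 0 0 40" --grip_force 20

```text
time_s: 18.87
position: [0.411, 0.0252, 0.0322]
tool_rot: [[-0.245, 0.959, 0.143], [0.831, 0.284, -0.478], [-0.499, 0.001, -0.867]]
contact_force: [-0.5, -0.8, -0.6]
finger_gap: 0.0397
gripper_force: 0.0
```

Emit:
carry_out --pt "0 0 -3 0 0 0 40" --pt "0 0 -8 0 0 0 40" --pt "0 0 -15 0 0 0 40" --pt "0 0 -20 0 0 0 40" --pt "0 0 -20 0 0 0 40" --pt "0 0 -20 0 0 0 40" --pt "0 0 -20 0 0 0 40" --pt "0 0 -20 0 0 0 40" --pt "0 0 -20 0 0 0 40" --pt "0 0 -20 0 0 0 40" --pt "0 0 -15 0 0 0 40" --pt "0 0 0 0 0 0 40"

```text
time_s: 19.87
position: [0.3856, 0.1133, 0.1919]
tool_rot: [[-0.245, 0.958, 0.146], [0.832, 0.285, -0.476], [-0.498, 0.005, -0.867]]
contact_force: [0.3, -0.8, 0.9]
finger_gap: 0.04
gripper_force: 0.0
```

Run:
```python
from h import *
st()
# viewpoint to look into the tin: same tilt, TCP behind/above so the wrist camera sees the tin
c=eyes.calibration("wrist"); print("cam",-np.array(c["R"]).T@np.array(c["t"]), "axis",np.array(c["R"])[2])
print("tin px now",px(c,[[.616,-.021,.004],[.4305,-.0436,.006]]))
s=env.sense();p=np.array(s["position"]);R0=np.array(s["tool_rot"])
oc=R0.T@(-np.array(c["R"]).T@np.array(c["t"])-p); print("cam in tool",oc.round(3),"axis in tool",(R0.T@np.array(c["R"])[2]).round(3))
```

```text
{'time_s': 19.867, 'joints': [27.269, -6.188, 108.261, -29.515, 84.542, 15.388], 'position': [0.386, 0.113, 0.192], 'contact_force': [0.267, -0.798, 0.885], 'finger_gap': 0.04, 'gripper_force': 0.0}
cam [0.34799033 0.24061635 0.26720125] axis [ 0.21303611 -0.70612912 -0.67527571]
tin px now [[501.2304827  260.09324761]
 [319.69637274 241.91920717]]
cam in tool [ 0.078  0.001 -0.131] axis in tool [-0.303 -0.001  0.953]
```

Released and clear. I'll raise the wrist to look down into the tin and at the rest together.

Run:
```python
from h import *
R=tool([0,0,0],[0,0,0],pitch=30)[1]
plan(np.array([.57,.04,.36]),R,14)
```

```text
14 x [-11.9, 11.2, -9.2] [0.0004, 0.0373, -0.0] ang 29.9 to [0.57 0.04 0.36]
```

Emit:
carry_out --pt "-11.9 11.2 -9.2 0 0.0373 0 40" --pt "-11.9 11.2 -9.2 0 0.0373 0 40" --pt "-11.9 11.2 -9.2 0 0.0373 0 40" --pt "-11.9 11.2 -9.2 0 0.0373 0 40" --pt "-11.9 11.2 -9.2 0 0.0373 0 40" --pt "-11.9 11.2 -9.2 0 0.0373 0 40" --pt "-11.9 11.2 -9.2 0 0.0373 0 40" --pt "-11.9 11.2 -9.2 0 0.0373 0 40" --pt "-11.9 11.2 -9.2 0 0.0373 0 40" --pt "-11.9 11.2 -9.2 0 0.0373 0 40" --pt "-11.9 11.2 -9.2 0 0.0373 0 40" --pt "-11.9 11.2 -9.2 0 0.0373 0 40"

```text
time_s: 20.87
position: [0.5428, 0.0531, 0.3378]
tool_rot: [[-0.283, 0.959, 0.022], [0.956, 0.284, -0.07], [-0.073, 0.001, -0.997]]
contact_force: [-0.1, 0.8, -0.1]
finger_gap: 0.0395
gripper_force: 0.0
```

Emit:
carry_out --pt "-11.9 11.2 -9.2 0 0.0373 0 40" --pt "-11.9 11.2 -9.2 0 0.0373 0 40" --pt "0 0 0 0 0 0 40" --pt "0 0 0 0 0 0 40" --pt "0 0 0 0 0 0 40"

```text
time_s: 21.28
position: [0.57, 0.0382, 0.3565]
tool_rot: [[-0.284, 0.959, 0.0], [0.959, 0.284, -0.0], [-0.0, 0.0, -1.0]]
contact_force: [0.8, 0.0, -0.5]
finger_gap: 0.04
gripper_force: 0.0
```

Run:
```python
from h import *
st()
c=eyes.calibration("wrist"); w=eyes.read_camera("wrist")[:,:,::-1].copy()
c2=eyes.calibration("side"); sd=eyes.read_camera("side")[:,:,::-1].copy(); c3=eyes.calibration("scene"); sc=eyes.read_camera("scene")[:,:,::-1].copy()
Rz=Ro.from_euler("Z",YAW,degrees=True).as_matrix()
L=np.array([[.080,-.028,.042],[.080,.028,.042],[-.039,-.028,.042],[-.039,.028,.042],[-.134,0,.042]])@Rz.T+REST
def crop(im,c,ctr,hw,hh,W,H):
    u,v=px(c,[ctr])[0].astype(int); u=np.clip(u,hw,640-hw);v=np.clip(v,hh,480-hh)
    k=W/(2*hw); o=cv2.resize(im[v-hh:v+hh,u-hw:u+hw],(W,H),interpolation=cv2.INTER_CUBIC)
    for a,b in px(c,L): cv2.drawMarker(o,(int((a-u+hw+.5)*k),int((b-v+hh+.5)*k)),(0,0,255),cv2.MARKER_CROSS,10,1)
    return o
print("tin",px(c,[TIN]),"rest",px(c,[REST]))
a=crop(sc,c3,REST,64,48,400,300);b=crop(sd,c2,REST,64,48,400,300)
cw=crop(w,c,[.616,-.021,.01],80,60,400,300)
cv2.imwrite("pics/final.png",np.vstack([np.hstack([a,b]),np.hstack([cw,cv2.resize(w,(400,300))])]))
```

```text
{'time_s': 21.283, 'joints': [-3.88, 7.519, 70.594, -0.02, 101.86, -20.364], 'position': [0.57, 0.038, 0.357], 'contact_force': [0.83, 0.042, -0.502], 'finger_gap': 0.04, 'gripper_force': 0.0}
tin [[349.25321596 252.05718314]] rest [[190.92275032 204.69128354]]
```

View pics/final.png

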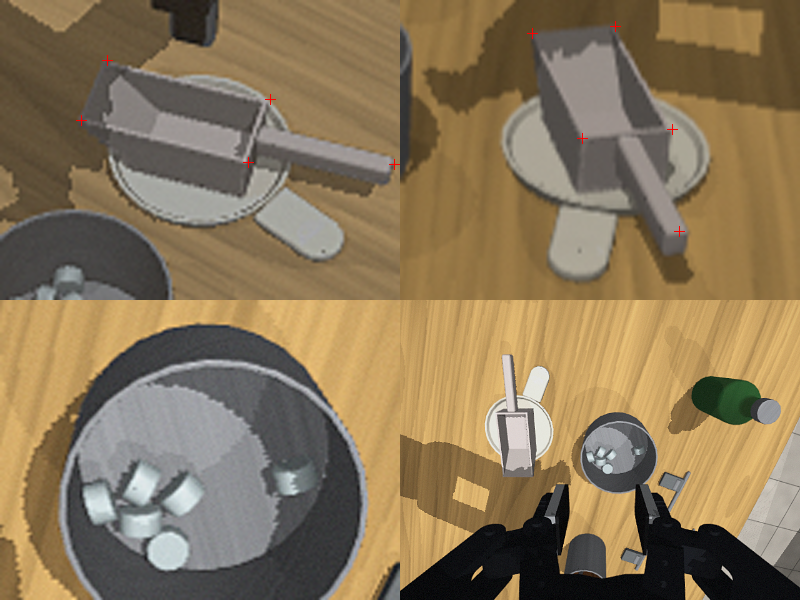

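All six tablets are in the tin: five at lower left and one at (293,478). The scoop sits empty and upright in the dish, within about 2 mm of the marked target corners, and the tin, bottle and hanger look as they were. Handing in.

```bash
python3 -c "
from cell import env
print(env.close_job())"
```

```text
the job is handed in; nothing more can be done
None
```

The job is handed in at about 21 s: all six tablets are in the tin, the empty scoop stands upright and released in the spoon-rest dish within about 2 mm of centre, and I saw no sign that anything else was disturbed.

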